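Clamp an LED driver with the indexing slide of a fixture

ROBOT

A 6-joint arm with a two-finger parallel gripper is mounted at the origin on a cart in front of the work surface, level with it; the furniture and walls round the work are solid. World frame = base frame: x ahead of the robot, y to its left, z up, the work surface at z = 0. Lengths are in m, angles in rad, forces in N, time in s.
With the tool pointing down it reaches from about 0.35 to 0.975 m from the base axis. Payload 4.9 kg.
Tool frame: the origin (TCP) lies on the front face of the gripper's body, between the roots of the fingers; the fingertips stand ctrl.tip_extent ahead of it and the grasp point (between the pads) lies 54 mm ahead of it (ctrl.tip_extent is the distance from the TCP to the fingertips, in m); z points along the fingers, y is the line along which they close (so a half turn about z gives the same grasp; the last joint's range is limited). The gripper opens to 85 mm and grips with 20 to 120 N. Pads are 22 mm wide; open, the fingers measure 114 mm over their backs; the gripper's body (76 mm by 85 mm) begins 54 mm behind the grasp point. The pads swing forward as they close: fully open they stand 13 mm farther back than shut.
Start: joints at [-1.328, 0.053, 1.613, -0, 1.476, -0.119], TCP at [0.221, -0.585, 0.304] pointing down, gripper open.
Joint ranges: [-3.01, 3.01], [-1.01, 2.22], [0.06, 2.58], [-1.02, 4.17], [0.09, 2.62], [-3.14, 3.14]. Speed limits (rad/s): [2.57, 2.57, 3.14, 3.14, 3.14, 3.14].

INTERFACE

Orientations are given as a rotation vector (axis times angle).
In Python, from station import ctrl gives the robot as it stands.
- The arm moves only by the tool apply_moves, never from a script. Its argument "rows" is one flat list of numbers, 6 for each row, row after row: the shift along the tool's x, y, z normalised to -1 to 1, where 1 is 0.6 m, then the turn, a rotation vector about the tool's x, y, z normalised to -1 to 1, where 1 is 90 degrees. A call has 1 to 20 rows; each row is the pose to reach, as a shift and turn from the pose commanded when the call began, along the tool's axes at that moment; what a row does not reach only later rows make up. A row lasts 1/10 s, in which the tool goes at most 50 mm and 8.59 degrees, less where a joint would pass 70% of its speed; a pose out of reach is approached as far as the arm can. A call with a number of a shift or a turn outside -1 to 1 is refused whole. A call with a gripper value outside its range is refused whole. "grip" is the opening, from 0 (shut) to 1 (fully open), set as the call begins (left out, the last holds). The fingers move at their own pace and stop on an object; "grip_force" is the grip in N (left out, the last holds). Time passes only in rows, so rows that repeat a pose let the fingers close. It gives the time, the measured TCP pose, the force, the opening and the grip force at its end, in the units of the state.
- ctrl.get_obs(): the state, without advancing time (a new reading comes with each control period).
- ctrl.get_image(name): name is "scene" or "top"; returns (picture, depth): 400x640x3 uint8, blue, green, red; 400x640 float32, m along the optical axis (not along the pixel's ray), 0 where there is no reading.
- ctrl.camera_model(name): a dict with "mtx" (3x3 intrinsics, pixels), "R" (3x3) and "t" (3): a world point X has camera coordinates R X + t. Camera axes: x right, y down, z forward; pixel columns grow to the right and rows downward; lengths in m; the calibration is good to about 2 mm. A picture is of the moment at which its call begins. camera_model takes no time and is no camera call.
- ctrl.finish_job(): hands the job in; it is judged then, once.
The state is a dict: "t": time; "q": joint angles; "dq": joint speeds; "effort": joint torques, N m; "tool_pos": TCP position; "tool_rot": TCP orientation; "contact_force": force on the tool from outside, world axes, zero at the start; "wrist_torque": the same for the moment, N m; "opening": finger opening in m; "grip_force": force on a finger pad.
Only numpy, scipy, OpenCV 4.12 (cv2) and the standard library are available. Lean on these libraries where they do the work, as an engineer would, in place of code of your own. Each camera call takes 0.05 s, during which the arm holds its last target. There are 200 camera calls.

TASK

Lay the smooth LED driver that is on the mat beside the clamping fixture flat into its nest, its longer sides along the low side guides, and let go of it. Then close the slide on it: pull up the spring plunger's knob, shift the slide towards the nest clear of the loading slot, let the knob go, and push the slide gently on by its rear face until the pin snaps fully into the next hole, so that the driver is held against the spring pusher. The hole is not at an exact place, so feel for it; always keep your push on the slide, its pin and the driver well below 3 kg, and leave the other things on the bench where they are.

Things in the scene. Friction and masses are not known exactly. Their poses are not given: they have to be found in the camera images.
- fixture: LED driver clamping fixture fixed to the bench: grey plate 104 x 216 x 12 mm. Origin: centre of its underside; z up, y along the plate from the slide to the end block (the closing way), x across. In y (mm): steel index strip about -104..6 (30 wide), nest 12..72, fixed end block 86..106 (64 wide, top 44 above the bench). Strip top and nest floor are 20 mm above the bench.
- slide: Grey metal jaw block on the strip, 58 (x) x 50 (y) mm, top 44 mm above the bench. Origin: on the plunger pin's axis, level with the strip's top; axes as the fixture's. Slides along fixture y only, 6 N friction, stays where left. Black jaw face 31 mm ahead (+y), flat rear face 25 mm behind. Starts with the pin in the loading slot (fixture y = -44 mm), 79 mm from jaw face to pusher tip.
- bed: The fixed bed that carries the index strip, under the slide; origin on the fixture's middle line, 12 mm above the bench. The setter clamps the strip up to 5 mm either way along y, nothing tells where: the next hole lies 25 to 35 mm in +y from the pin's start, hidden under the slide, found by feel. Before it come the rest of the loading slot (5 to 16 mm from the start) and 14.75 mm of plain land.
- plunger (a joint): Pull of the spring plunger, m: 0 = pin fully down (start), 0.012 = upper stop. The 8 mm round-nosed pin has 0.75 mm play each way in the hole, reaches 7 mm below the strip's top at 0 and is clear of it above 0.007; let go over plain strip it stands on it and reads 0.006 to 0.007. Spring 5 N at 0, 9 N at 0.012, always downward; nothing keeps it up.
- pusher (a joint): Travel of the spring pusher in the fixed end block, m: 0 = free, 0.014 = solid. A 14 mm rubber-tipped pin, axis 9.5 mm above the nest floor, pointing at the slide; free tip at fixture y = 66 mm. Spring 0.6 N plus 0.4 N per mm. With the driver clamped and the pin in the next hole it is pressed in 1.5 to 12.5 mm.
- knob (a point): Middle of the plunger's black round knob, 25 mm across, 16.5 mm high (8 mm below to 8.5 mm above this point), upright axis; 66 mm above the bench at rest. Pinch it from above. Rises with the plunger, moves with the slide.
- push_face (a point): Centre of the slide's flat upright rear face (away from the nest), 58 mm wide, 21 to 44 mm above the bench; this point is 32.5 mm above the bench. Push the slide towards the nest here; a push on the side of the knob makes the plunger bind. A steady push takes about 7 N, up to 13 N with the driver on the pusher; after the snap the pin stops the slide dead.
- nest (a point): On the nest floor (20 mm above the bench), at fixture y = 45 mm. For loading, the driver's middle may lie 8 to 26 mm from here towards the slide (-y); 16 mm is good. Side guides 50.6 mm apart in x, flared at the top, rise 6.5 mm above the floor from fixture y = 22 to 66 mm.
- driver: Smooth blue LED driver with a label on top, 0.06 to 0.12 kg, on the mat left of the fixture: a block 47 (x) x 56 (y) x 18.5 mm, origin on its underside 3.5 mm in +x from the block's middle (soft lead bosses on its +x side are not counted). In the nest its 56 mm length lies along the fixture's y, either way round. Grip it across its 47 mm sides by the upper 10 mm, to clear the side guides.
- driver_mid (a point): Middle of the underside of the driver's block (18.5 mm below its top).
- finned_driver: Bystander: blue LED driver with a finned top, 55 x 56 x 20 mm, behind the left side; origin under its middle.
- screwdriver: Bystander: yellow screwdriver, 177 mm long, behind the fixture.
- gland_nut: Bystander: black nylon hexagon nut, 28 x 29 x 8 mm, near the front edge.
Mind the look-alikes: they are no part of the job. What is shaped like the driver but red is not meant.

How it is judged:
On the way, in this order (a step that is already met when the one before it is completed fails the run):
1. the driver lies flat in the nest between the side guides, let go, with the slide still in the loading slot (x of driver_mid in the frame of fixture between -0.0035 and 0.0035 m and z of driver_mid in the frame of fixture between 0.018 and 0.0225 m and angle between driver's own z axis and vertical below 0.07 rad and angle between the y axis of driver and the y axis of fixture, either way round below 0.12 rad and y of driver_mid in the frame of fixture between 0.012 and 0.042 m and contact force between the fingers and driver below 0.5 N and y of slide in the frame of fixture below -0.031 m and value of joint plunger below 0.003 m), for 0.2 s.
2. the plunger is pulled clear of the strip with the driver still flat in the nest (x of driver_mid in the frame of fixture between -0.0035 and 0.0035 m and z of driver_mid in the frame of fixture between 0.018 and 0.0225 m and angle between driver's own z axis and vertical below 0.07 rad and angle between the y axis of driver and the y axis of fixture, either way round below 0.12 rad and value of joint plunger above 0.0068 m), for 0.1 s.
At the end, for the whole second after the job is handed in: Slide at the next hole with the plunger fully down (within 1.5 mm), driver flat in the nest (3.5 mm from the middle line, 2 mm from the floor, 0.12 rad from square), touched by the jaw and pressing the spring pusher in by over 1 mm, at rest (x of driver_mid in the frame of fixture between -0.0035 and 0.0035 m and z of driver_mid in the frame of fixture between 0.018 and 0.0225 m and angle between driver's own z axis and vertical below 0.07 rad and angle between the y axis of driver and the y axis of fixture, either way round below 0.12 rad and y of slide in the frame of fixture between -0.0205 and -0.0075 m and value of joint plunger below 0.0015 m and value of joint pusher above 0.001 m and linear speed of driver below 0.01 m/s and contact force between slide and driver above 0.3 N).
It fails at once if the fingers lean on the slide's block with more than 30 N (contact force between the fingers and slide above 30 N).
It fails at once if the plunger pin is forced against the strip with more than 80 N (contact force between bed and anything else above 80 N).
It fails at once if the slide presses the driver with more than 25 N (contact force between slide and driver above 25 N).
It fails at once if a bystander is moved by more than 15 mm (distance of any of finned_driver, screwdriver, gland_nut from where it was at the start of the episode above 0.015 m).
It also fails if it takes over 58 s, if anything falls off the work surface, if the arm or the gripper's body presses on something with over 40 N, if the wrist force passes 120 N, or if a joint passes its speed limit or range.

## Working session

There is one attempt and no reset: what is moved stays moved. The work goes in short steps, Python scripts to look and compute and a tool call to move; the robot and the scene stay as the last step left them, time stands still between calls to the robot, and variables do not carry over. Pictures are saved under pics/ and viewed, at most 10 in all, crops included, and the job is handed in when it is done.

Besides the shell and the picture viewer there is one more tool, called after ">>>" as a command line: name --argument value ..., lists and objects as JSON in quotes. apply_moves: Moves the arm, as the interface text tells. Its arguments: {"type":"object","properties":{"rows":{"type":"array","items":{"type":"number"}},"grip":{"type":"number"},"grip_force":{"type":"number"}},"required":["rows"]}

```bash
mkdir -p pics; ls; python3 - <<'E'
from station import ctrl
import cv2,numpy as np
print(ctrl.get_obs(),ctrl.tip_extent)
for n in("scene","top"):
    p,d=ctrl.get_image(n);cv2.imwrite(f"pics/{n}0.png",p);np.savez(f"pics/{n}0.npz",p=p,d=d)
    m=ctrl.camera_model(n);print(n,{k:np.round(v,4).tolist() for k,v in m.items()}, (-m["R"].T@m["t"]).round(3))
E
```

```text
pics
{'t': 0.0, 'q': array([-1.32801401e+00,  5.33771408e-02,  1.61428921e+00, -1.70299688e-05,
        1.47598047e+00, -1.18977351e-01]), 'dq': array([ 0.00098251,  0.00016861, -0.00013258,  0.0006469 ,  0.00092579,
       -0.00031912]), 'effort': array([ 1.26420699e-03, -3.93676829e+01, -3.70177102e+01, -6.37588840e-06,
        6.99996526e-03,  1.90114953e-06]), 'tool_pos': array([ 0.22109734, -0.5840857 ,  0.30265314]), 'tool_rot': array([-3.08832385e+00, -5.64791072e-01,  2.26040789e-04]), 'contact_force': array([-0.52269101, -0.01051252,  1.16449966]), 'wrist_torque': array([-0.00179995, -0.01988188, -0.01883357]), 'grip_force': 0.0, 'opening': 0.08553788615383716} 0.0726
scene {'mtx': [[421.4959, 0.0, 320.7959], [0.0, 421.4959, 196.0765], [0.0, 0.0, 1.0]], 'R': [[-0.6292, -0.7772, -0.0074], [-0.3577, 0.298, -0.885], [0.69, -0.5542, -0.4655]], 't': [0.5526, 0.1988, 0.6465]} [-0.027  0.729  0.481]
top {'mtx': [[450.0766, 0.0, 311.6768], [0.0, 450.0766, 196.3113], [0.0, 0.0, 1.0]], 'R': [[0.0002, -1.0, 0.0064], [-0.9912, -0.0011, -0.1324], [0.1324, -0.0063, -0.9912]], 't': [0.2563, 0.5581, 1.0197]} [0.418 0.263 1.083]
```

View pics/top0.png

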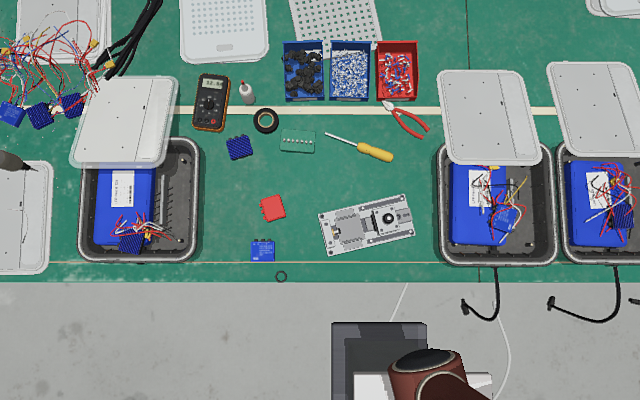

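View pics/scene0.png

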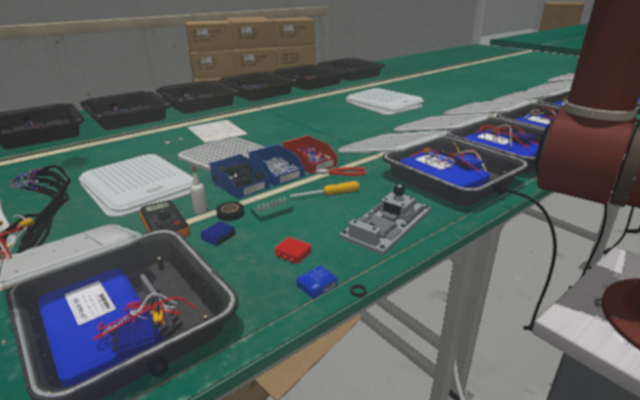

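Top view: the smooth blue driver is at about (262,250). The fixture is centred near (366,225), with its knob at (389,218) and the end block to the left. The red decoy is at (272,207), the finned driver at (239,147) and the gland nut at (281,276).

```bash
cat > h.py <<'E'
import numpy as np,cv2
from station import ctrl
def ray(n,uv,z):
    m=ctrl.camera_model(n);uv=np.atleast_2d(np.asarray(uv,float))
    d=np.c_[uv,np.ones(len(uv))]@np.linalg.inv(m["mtx"]).T@m["R"]
    c=-m["R"].T@m["t"]
    return c+d*((z-c[2])/d[:,2])[:,None]
def cloud(n,d):
    m=ctrl.camera_model(n);v,u=np.mgrid[:400,:640]
    P=np.stack([u,v,np.ones_like(u)],-1)@np.linalg.inv(m["mtx"]).T*d[...,None]
    return (P-m["t"])@m["R"]
def blobs(mask,amin=15):
    cs,_=cv2.findContours(mask.astype(np.uint8),cv2.RETR_EXTERNAL,cv2.CHAIN_APPROX_NONE)
    return [c for c in cs if cv2.contourArea(c)>amin]
E
python3 - <<'E'
from h import *
f=np.load("pics/top0.npz");p,d=f["p"],f["d"]
C=cloud("top",d);hsv=cv2.cvtColor(p,cv2.COLOR_BGR2HSV)
def box(mask,z,name):
    for c in blobs(mask):
        w=ray("top",c[:,0,:],z)[:,:2].astype(np.float32)
        print(name,cv2.boundingRect(c),cv2.contourArea(c),cv2.minAreaRect(w*1000))
R=np.zeros((400,640),bool);R[232:270,240:285]=1
print("driver z",np.round(C[240:262,252:274,2][::4,::4],3))
box(R&(hsv[...,0]>100)&(hsv[...,0]<130)&(hsv[...,1]>120),.0185,"drv")
R[:]=0;R[185:265,310:425]=1
green=(hsv[...,0]>60)&(hsv[...,0]<95)&(hsv[...,1]>80)
box(R&~green,.012,"fix")
zz=C[...,2]
print("mat",np.median(zz[225:262,290:312]))
for lo,hi in((.06,.09),(.036,.052)):
    m=R&(zz>lo)&(zz<hi);print(lo,m.sum())
    for c in blobs(m,5):
        w=C[...,:][cv2.drawContours(np.zeros((400,640),np.uint8),[c],-1,1,-1)>0];w=w[(w[:,2]>lo)&(w[:,2]<hi)]
        print(cv2.boundingRect(c),w.mean(0).round(4),w[:,2].max(),cv2.minAreaRect((w[:,:2]*1000).astype(np.float32)))
a=cv2.resize(p[185:270,235:425],None,fx=4.2,fy=4.2,interpolation=cv2.INTER_CUBIC);cv2.imwrite("pics/crop0.png",a)
E
```

```text
driver z [[ 0.002  0.012 -0.003  0.011  0.016 -0.002]
 [ 0.021  0.018  0.018  0.02   0.016  0.021]
 [ 0.018  0.021  0.018  0.019  0.019  0.018]
 [ 0.018  0.018  0.019  0.019  0.023  0.019]
 [ 0.019  0.019  0.019  0.02   0.017  0.019]
 [ 1.083  1.083  0.017  0.017  0.021  0.02 ]]
drv (250, 241, 25, 21) 445.5 ((431.0161437988281, 373.0943298339844), (46.717384338378906, 56.40205383300781), 0.6472933888435364)
fix (310, 261, 115, 2) 114.0 ((406.3380432128906, 125.90229034423828), (2.3345682621002197, 268.940673828125), 0.008510149084031582)
fix (318, 193, 98, 64) 3900.5 ((494.8963623046875, 125.3753433227539), (105.40940856933594, 219.05487060546875), 13.585206985473633)
mat 0.0019117632474016251
0.06 100
(382, 213, 12, 11) [0.5035 0.0855 0.0737] 0.07985147966671312 ((503.76007080078125, 84.83528900146484), (22.591083526611328, 23.098575592041016), 45.18539810180664)
0.036 750
(321, 220, 14, 28) [0.4709 0.2199 0.0445] 0.049595474693649284 ((471.4079895019531, 218.20086669921875), (63.42383575439453, 24.13409996032715), 14.316062927246094)
(371, 205, 29, 29) [0.5026 0.0888 0.0443] 0.05011464716067322 ((503.33184814453125, 87.78817749023438), (57.985252380371094, 56.24961471557617), 13.422045707702637)
```

View pics/crop0.png

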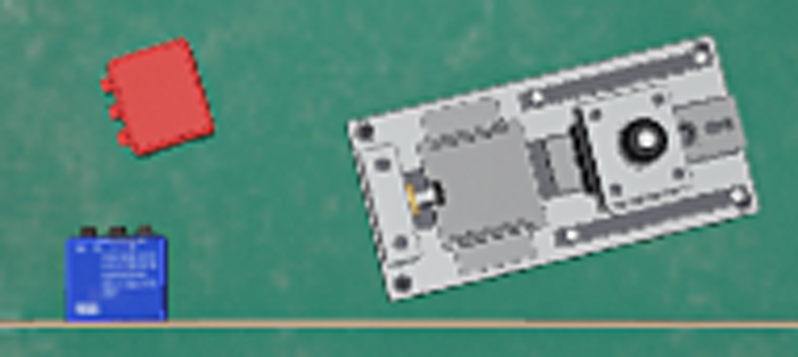

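Crop: the driver's bosses point towards world +x, and the driver is almost aligned with the world axes. The fixture is turned by about 13.6°, with its +y pointing to the image left, which is world +y.

```bash
cat >> h.py <<'E'
from scipy.spatial.transform import Rotation as Ro
FC=np.array([.4945,.1265]);FA=np.radians(13.6)
fx=np.array([np.cos(FA),np.sin(FA)]);fy=np.array([-np.sin(FA),np.cos(FA)])
def F(x,y): return FC+x*fx+y*fy
def rows(*ts):
    "world targets (x,y,z,theta_deg of tool x) -> row numbers"
    o=ctrl.get_obs();T=Ro.from_rotvec(o["tool_rot"])
    for x,y,z,th in ts:
        t=np.radians(th);G=Ro.from_matrix(np.array([[np.cos(t),np.sin(t),0],[np.sin(t),-np.cos(t),0],[0,0,-1]]).T)
        s=T.inv().apply(np.array([x,y,z])-o["tool_pos"])/.6
        r=(T.inv()*G).as_rotvec()/(np.pi/2)
        print(np.r_[s,r].round(4).tolist())
def st():
    o=ctrl.get_obs();T=Ro.from_rotvec(o["tool_rot"]).as_matrix()
    w=o["tool_pos"][:2]-FC
    print("t",round(o["t"],2),"pos",o["tool_pos"].round(4),"th",np.degrees(np.arctan2(T[1,0],T[0,0])).round(2),"tilt",T[:2,2].round(4),"fix",(w@fx).round(4),(w@fy).round(4),"F",o["contact_force"].round(1),"op",round(o["opening"],4),"g",round(o["grip_force"],1),"tip",ctrl.tip_extent)
E
python3 -c "
from h import *
st();rows((.42,-.2,.28,60),(.431,.373,.16,90.65))
f=np.load('pics/top0.npz');p=f['p'];g=p.max(2)
R=np.zeros((400,640),bool);R[190:262,318:416]=1
for c in blobs(R&(g<70),10):print(cv2.boundingRect(c),cv2.contourArea(c),(ray('top',c[:,0],.0745).mean(0)*1000).round(1))
"
```

```text
t 0.1 pos [ 0.2211 -0.5841  0.3028] th 20.73 tilt [-0.0005  0.0018] fix -0.4328 -0.6264 F [ 0.7 -0.2 -0. ] op 0.0853 g 0.0 tip 0.0726
[0.5366, -0.4813, 0.039, -0.0011, -0.0005, -0.4363]
[0.8918, -1.3676, 0.2407, -0.0009, -0.0008, -0.7769]
(383, 213, 11, 11) 76.5 [503.5  85.7  74.5]
(371, 211, 8, 23) 43.0 [494.1 116.1  74.5]
```

>>> apply_moves --rows '[0.537,-0.481,0.039,0,0,-0.436,0.537,-0.481,0.039,0,0,-0.436,0.537,-0.481,0.039,0,0,-0.436,0.537,-0.481,0.039,0,0,-0.436,0.537,-0.481,0.039,0,0,-0.436,0.537,-0.481,0.039,0,0,-0.436,0.537,-0.481,0.039,0,0,-0.436,0.537,-0.481,0.039,0,0,-0.436,0.537,-0.481,0.039,0,0,-0.436]'

```text
t: 1.0
tool_pos: [0.4209, -0.1977, 0.2799]
tool_rot: [-2.719, -1.572, -0.0]
contact_force: [0.8, -0.4, -0.3]
opening: 0.0856
grip_force: 0.0
```

```bash
python3 -c "
from h import *
st();rows((.431,.373,.16,90.65))"
```

```text
t 1.0 pos [ 0.4209 -0.1977  0.2799] th 60.08 tilt [-0.0002  0.0008] fix -0.1478 -0.2978 F [ 0.8 -0.4 -0.3] op 0.0856 g 0.0 tip 0.0726
[0.8327, -0.4598, 0.2006, -0.0003, -0.0005, -0.3397]
```

>>> apply_moves --rows '[0.833,-0.46,0.2,0,0,-0.34,0.833,-0.46,0.2,0,0,-0.34,0.833,-0.46,0.2,0,0,-0.34,0.833,-0.46,0.2,0,0,-0.34,0.833,-0.46,0.2,0,0,-0.34,0.833,-0.46,0.2,0,0,-0.34,0.833,-0.46,0.2,0,0,-0.34,0.833,-0.46,0.2,0,0,-0.34,0.833,-0.46,0.2,0,0,-0.34,0.833,-0.46,0.2,0,0,-0.34,0.833,-0.46,0.2,0,0,-0.34,0.833,-0.46,0.2,0,0,-0.34,0.833,-0.46,0.2,0,0,-0.34,0.833,-0.46,0.2,0,0,-0.34]' --grip 0.75

```text
t: 2.4
tool_pos: [0.431, 0.3705, 0.1596]
tool_rot: [-2.209, -2.234, 0.003]
contact_force: [-0.2, -0.3, 0.2]
opening: 0.0639
grip_force: 0.0
```

```bash
python3 -c "
from h import *
st();rows((.431,.373,.0835,90.65))
p,d=ctrl.get_image('scene');cv2.imwrite('pics/s1.png',cv2.resize(p[150:350,220:420],None,fx=3,fy=3))"
```

```text
t 2.4 pos [0.431  0.3705 0.1596] th 90.66 tilt [-0.0014 -0.0014] fix -0.0044 0.2521 F [-0.2 -0.3  0.2] op 0.0639 g 0.0 tip 0.0726
[0.0044, 0.0003, 0.1268, -0.0009, 0.0009, 0.0001]
```

View pics/s1.png

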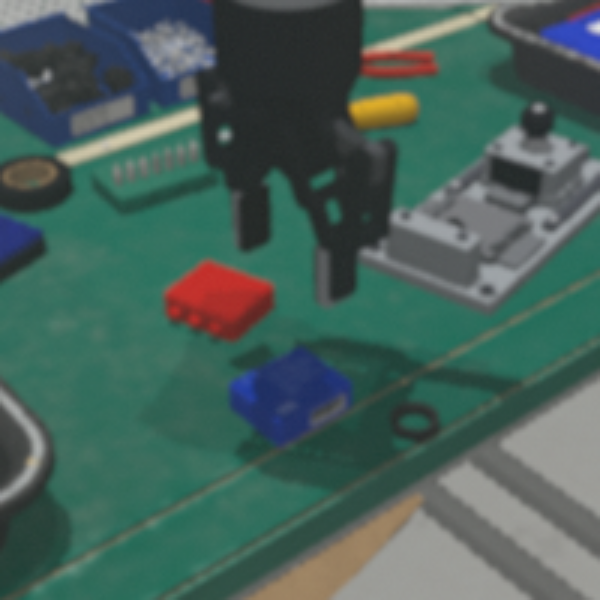

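The gripper hangs over the driver with its fingertips at scene pixels of about (302,233) and (330,251). I'll work out the tip height from these.

```bash
python3 -c "
from h import *
for z in (.083,.087,.091,.095,.1):print(z,ray('scene',[(301.7,233),(330,251)],z).round(3).tolist())
p,d=ctrl.get_image('scene');C=cloud('scene',d)
m=(C[...,2]>.06)&(C[...,2]<.14)&(abs(C[...,0]-.431)<.07)&(abs(C[...,1]-.37)<.03)
P=C[m];
for s in(-1,1):
  q=P[(P[:,0]-.431)*s>0];print(len(q),np.sort(q[:,2])[:8].round(4),np.median(q,0).round(3))
C=cloud('scene',d)
"
```

```text
0.083 [[0.477, 0.367, 0.083], [0.404, 0.364, 0.083]]
0.087 [[0.471, 0.371, 0.087], [0.4, 0.368, 0.087]]
0.091 [[0.466, 0.374, 0.091], [0.395, 0.371, 0.091]]
0.095 [[0.461, 0.378, 0.095], [0.391, 0.375, 0.095]]
0.1 [[0.455, 0.383, 0.1], [0.386, 0.379, 0.1]]
281 [0.0912 0.092  0.0933 0.0934 0.0937 0.0937 0.0938 0.0938] [0.389 0.376 0.116]
332 [0.0912 0.0925 0.0926 0.0927 0.0929 0.093  0.0935 0.0935] [0.464 0.373 0.119]
```

>>> apply_moves --rows '[0.004,0,0.07,0,0,0,0.004,0,0.1,0,0,0,0.004,0,0.12,0,0,0,0.004,0,0.13,0,0,0,0.004,0,0.13,0,0,0,0.004,0,0.13,0,0,0]'

```text
t: 3.1
tool_pos: [0.4324, 0.3729, 0.0838]
tool_rot: [2.211, 2.232, 0.003]
contact_force: [0.2, -0.6, 0.3]
opening: 0.0639
grip_force: 0.0
```

>>> apply_moves --rows '[0,0,0,0,0,0,0,0,0,0,0,0,0,0,0,0,0,0,0,0,0,0,0,0,0,0,0,0,0,0,0,0,0,0,0,0]' --grip 0.45 --grip_force 25

```text
t: 3.7
tool_pos: [0.4324, 0.3733, 0.0841]
tool_rot: [2.21, 2.232, 0.004]
contact_force: [-1.3, -1.6, 6.6]
opening: 0.0462
grip_force: 26.4
```

```bash
python3 -c "
from h import *
st()"
```

```text
t 3.7 pos [0.4324 0.3733 0.0841] th 90.58 tilt [0.0021 0.0012] fix -0.0023 0.2544 F [-1.3 -1.6  6.6] op 0.0462 g 26.4 tip 0.0726
```

>>> apply_moves --rows '[0,0,-0.03,0,0,0,0,0,-0.08,0,0,0,0,0,-0.13,0,0,0,0,0,-0.13,0,0,0,0,0,-0.13,0,0,0]'

```text
t: 4.2
tool_pos: [0.4317, 0.3728, 0.1609]
tool_rot: [2.21, 2.232, 0.002]
contact_force: [-0.9, -0.4, -1.7]
opening: 0.0461
grip_force: 26.1
```

```bash
python3 -c "
from h import *
st();rows((*F(0,.029),.16,103.6))
p,d=ctrl.get_image('scene');cv2.imwrite('pics/s2.png',cv2.resize(p[130:330,220:420],None,fx=3,fy=3))"
```

```text
t 4.2 pos [0.4317 0.3728 0.1609] th 90.57 tilt [0.001  0.0007] fix -0.0031 0.2542 F [-0.9 -0.4 -1.7] op 0.0461 g 26.1 tip 0.0726
[-0.3645, 0.0897, 0.0013, 0.0007, -0.0004, -0.1447]
```

View pics/s2.png

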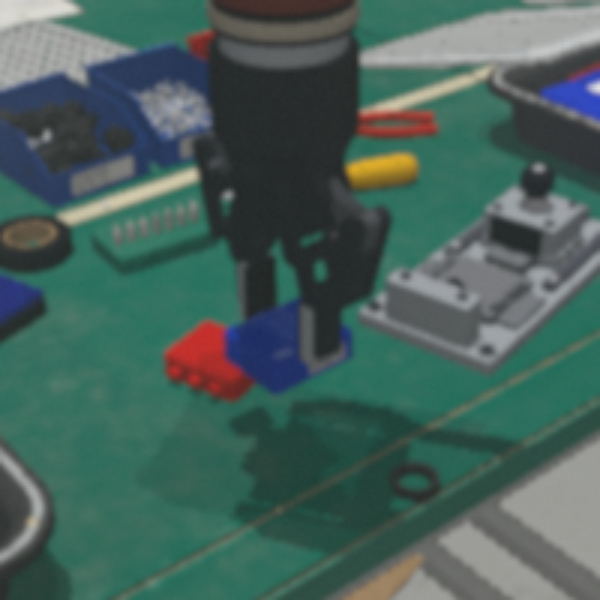

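The driver is held and roughly level. The near fingertip, at crop (320,365), looks low on the driver's side, so I'll measure that with depth.

```bash
python3 -c "
from h import *
p,d=ctrl.get_image('scene');C=cloud('scene',d)
hsv=cv2.cvtColor(p,cv2.COLOR_BGR2HSV);blue=(hsv[...,0]>100)&(hsv[...,0]<130)&(hsv[...,1]>120)
m=(C[...,2]>.05)&(C[...,2]<.14)&(abs(C[...,0]-.431)<.07)&(abs(C[...,1]-.373)<.045)
for n,k in(('blue',m&blue),('dark',m&~blue)):
  P=C[k];print(n,len(P),np.sort(P[:,2])[:10].round(4))
  for s in(-1,1):
    q=P[(P[:,0]-.4317)*s>0.0];print(s,len(q),np.percentile(q[:,2],[1,3,6,12,25,50]).round(4))
for u in range(315,340,3):
  col=[(v,round(float(C[v,u,2]),4),'b' if blue[v,u] else 'd') for v in range(235,262,2) if m[v,u]];print(u,col)
"
```

```text
blue 560 [0.0749 0.0756 0.0762 0.0764 0.0765 0.0765 0.0767 0.0768 0.0769 0.077 ]
-1 329 [0.0764 0.0771 0.0778 0.08   0.0832 0.091 ]
1 231 [0.0798 0.0824 0.0843 0.0893 0.0917 0.0923]
dark 829 [0.0739 0.0743 0.0744 0.0744 0.0745 0.0745 0.0746 0.0746 0.0747 0.0747]
-1 422 [0.0745 0.0751 0.0765 0.0795 0.0942 0.1097]
1 407 [0.0752 0.0783 0.0883 0.0953 0.1028 0.117 ]
315 [(235, 0.0927, 'b'), (237, 0.0928, 'b'), (239, 0.092, 'b'), (241, 0.0926, 'b'), (243, 0.0926, 'b'), (245, 0.0922, 'b'), (247, 0.0924, 'b'), (249, 0.0933, 'b'), (251, 0.0926, 'b'), (253, 0.0902, 'b'), (255, 0.0862, 'b'), (257, 0.0826, 'b'), (259, 0.0786, 'b'), (261, 0.0748, 'd')]
318 [(235, 0.0929, 'b'), (237, 0.0927, 'b'), (239, 0.0931, 'b'), (241, 0.0918, 'b'), (243, 0.0935, 'b'), (245, 0.093, 'b'), (247, 0.0931, 'b'), (249, 0.0922, 'b'), (251, 0.0901, 'b'), (253, 0.0867, 'b'), (255, 0.0833, 'b'), (257, 0.0801, 'b'), (259, 0.0767, 'b')]
321 [(235, 0.1222, 'd'), (237, 0.1187, 'd'), (239, 0.1136, 'd'), (241, 0.1101, 'd'), (243, 0.1068, 'd'), (245, 0.1041, 'd'), (247, 0.1002, 'd'), (249, 0.095, 'd'), (251, 0.0915, 'd'), (253
[... 302 characters left out ...]
, (237, 0.1202, 'd'), (239, 0.1174, 'd'), (241, 0.1142, 'd'), (243, 0.1098, 'd'), (245, 0.1045, 'd'), (247, 0.102, 'd'), (249, 0.0978, 'd'), (251, 0.0899, 'd'), (253, 0.0791, 'd'), (255, 0.0744, 'd')]
330 [(235, 0.1325, 'd'), (237, 0.1164, 'd'), (239, 0.1152, 'd'), (241, 0.1097, 'd'), (243, 0.1072, 'd'), (245, 0.1013, 'd'), (247, 0.1006, 'd'), (249, 0.09, 'd'), (251, 0.0801, 'd'), (253, 0.0767, 'd')]
333 [(235, 0.1197, 'd'), (237, 0.1169, 'd'), (239, 0.1115, 'd'), (241, 0.1078, 'd'), (243, 0.1059, 'd'), (245, 0.1004, 'd'), (247, 0.0949, 'd'), (249, 0.0805, 'd'), (251, 0.0767, 'd')]
336 [(241, 0.0925, 'b'), (243, 0.0909, 'b'), (245, 0.0866, 'b'), (247, 0.0823, 'b'), (249, 0.0788, 'd')]
339 []
```

>>> apply_moves --rows '[-0.08,0.02,0,0,0,-0.05,-0.16,0.04,0,0,0,-0.1,-0.24,0.06,0,0,0,-0.145,-0.32,0.08,0,0,0,-0.145,-0.364,0.09,0.01,0,0,-0.145,-0.364,0.09,0.01,0,0,-0.145,-0.364,0.09,0.01,0,0,-0.145]'

```text
t: 5.0
tool_pos: [0.4868, 0.1543, 0.1527]
tool_rot: [-1.943, -2.466, 0.003]
contact_force: [-1.3, 0.5, -0.5]
opening: 0.0461
grip_force: 26.1
```

```bash
python3 -c "
from h import *
f=np.load('pics/scene0.npz');p=f['p'];g=p.max(2)
R=np.zeros((400,640),bool);R[175:215,380:420]=1
for c in blobs(R&(g<60),10):print(cv2.boundingRect(c),cv2.contourArea(c),(ray('scene',c[:,0],.066).mean(0)*1000).round(1), (ray('scene',c[:,0],.066)*1000).max(0))
# plate in scene: grey corners
hsv=cv2.cvtColor(p,cv2.COLOR_BGR2HSV);R[:]=0;R[200:255,335:435]=1
for c in blobs(R&~((hsv[...,0]>60)&(hsv[...,0]<95)&(hsv[...,1]>80)),200):
  w=ray('scene',c[:,0],.012)-np.r_[FC,0];a,b=w[:,:2]@fx*1000,w[:,:2]@fy*1000
  print('plate x',a.min(),a.max(),'y',b.min(),b.max())
st();rows((*F(-.0005,.029),.125,103.6))
p,d=ctrl.get_image('scene');cv2.imwrite('pics/s3.png',cv2.resize(p[110:280,300:460],None,fx=3.5,fy=3.5))"
```

```text
(384, 203, 16, 12) 106.0 [456.7 158.8  66. ] [481.30100384 173.96756818  66.        ]
(394, 186, 11, 10) 57.5 [500.6  86.7  66. ] [516.60936451 107.3927013   66.        ]
(392, 175, 28, 14) 194.5 [525.1  29.1  66. ] [563.5118301  49.0538566  66.       ]
plate x -60.119136423267456 60.89782412588735 y -114.00936620705443 121.64945358885538
t 5.0 pos [0.4868 0.1543 0.1527] th 103.53 tilt [-0.0033 -0.    ] fix -0.0009 0.0288 F [-1.3  0.5 -0.5] op 0.0461 g 26.1 tip 0.0726
[0.0002, 0.0009, 0.0462, -0.0021, -0.0005, -0.0008]
```

View pics/s3.png

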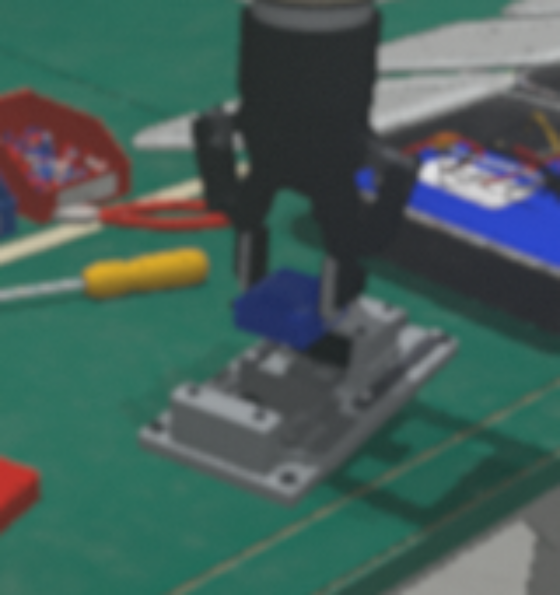

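The driver hangs level over the nest, with its long side along the guides. I'll lower it in steps.

>>> apply_moves --rows '[0,0,0.03,0,0,0,0,0,0.05,0,0,0,0,0,0.065,0,0,0,0,0,0.072,0,0,0,0,0,0.074,0,0,0,0,0,0.074,0,0,0]'

```text
t: 5.65
tool_pos: [0.4879, 0.155, 0.1102]
tool_rot: [1.942, 2.469, 0.0]
contact_force: [0.5, -0.4, -1.0]
opening: 0.0462
grip_force: 26.1
```

```bash
python3 -c "
from h import *
st()"
```

```text
t 5.65 pos [0.4879 0.155  0.1102] th 103.64 tilt [0.0002 0.0001] fix 0.0002 0.0293 F [ 0.5 -0.4 -1. ] op 0.0462 g 26.1 tip 0.0726
```

>>> apply_moves --rows '[0,-0.0017,0.0,0,0,0,0,-0.0017,0.002,0,0,0,0,-0.0017,0.004,0,0,0,0,-0.0017,0.005,0,0,0,0,-0.0017,0.005,0,0,0]'

```text
t: 6.15
tool_pos: [0.4867, 0.1545, 0.107]
tool_rot: [-1.942, -2.469, 0.0]
contact_force: [-0.4, -0.1, -0.7]
opening: 0.0463
grip_force: 26.1
```

```bash
python3 -c "
from h import *
st()"
```

```text
t 6.15 pos [0.4867 0.1545 0.107 ] th 103.61 tilt [-0.0001  0.    ] fix -0.001 0.0291 F [-0.4 -0.1 -0.7] op 0.0463 g 26.1 tip 0.0726
```

>>> apply_moves --rows '[0,0,0.0015,0,0,0,0,0,0.003,0,0,0,0,0,0.003,0,0,0]'

```text
t: 6.45
tool_pos: [0.4866, 0.1545, 0.1051]
tool_rot: [-1.942, -2.469, 0.0]
contact_force: [-0.1, -0.1, -0.4]
opening: 0.0461
grip_force: 26.1
```

>>> apply_moves --rows '[0,0,0.0015,0,0,0,0,0,0.0025,0,0,0,0,0,0.0025,0,0,0]'

```text
t: 6.75
tool_pos: [0.4868, 0.1546, 0.1042]
tool_rot: [-1.942, -2.469, 0.0]
contact_force: [-2.4, -0.5, 2.7]
opening: 0.0457
grip_force: 26.5
```

Contact at TCP 0.104 m matches the nest floor, so I'll release.

>>> apply_moves --rows '[0,0,0,0,0,0,0,0,0,0,0,0,0,0,0,0,0,0,0,0,0,0,0,0]' --grip 0.65

```text
t: 7.15
tool_pos: [0.4867, 0.1546, 0.1037]
tool_rot: [-1.942, -2.469, -0.0]
contact_force: [-0.3, -0.0, -0.2]
opening: 0.0553
grip_force: 0.0
```

>>> apply_moves --rows '[0,0,-0.01,0,0,0,0,0,-0.05,0,0,0,0,0,-0.12,0,0,0,0,0,-0.18,0,0,0,0,0,-0.18,0,0,0]'

```text
t: 7.65
tool_pos: [0.49, 0.1552, 0.2191]
tool_rot: [1.937, 2.463, 0.014]
contact_force: [0.7, -0.1, -0.1]
opening: 0.0555
grip_force: 0.0
```

```bash
python3 -c "
from h import *
st();rows((*F(0,-.044),.185,103.6))
p,d=ctrl.get_image('scene');cv2.imwrite('pics/s4.png',cv2.resize(p[160:280,320:460],None,fx=4,fy=4))
C=cloud('scene',d);hsv=cv2.cvtColor(p,cv2.COLOR_BGR2HSV);blue=(hsv[...,0]>100)&(hsv[...,0]<130)&(hsv[...,1]>120)
P=C[blue&(abs(C[...,0]-.487)<.05)&(abs(C[...,1]-.155)<.05)];w=(P[:,:2]-FC)
print(len(P),np.percentile(P[:,2],[3,25,50,90]).round(4));t=P[:,2]>np.percentile(P[:,2],90)-.005
print('fx',(w[t]@fx).min(),(w[t]@fx).max(),'fy',(w[t]@fy).min(),(w[t]@fy).max())
A=np.c_[w[t]@fx,w[t]@fy,np.ones(t.sum())];print('slope',np.linalg.lstsq(A,P[t][:,2],rcond=None)[0])
"
```

```text
t 7.65 pos [0.49   0.1552 0.2191] th 103.63 tilt [0.0123 0.0021] fix 0.0024 0.0289 F [ 0.7 -0.1 -0.1] op 0.0555 g 0.0 tip 0.0726
[-0.1215, -0.0047, 0.0568, 0.0079, 0.0006, 0.0003]
449 [0.0254 0.0333 0.0366 0.038 ]
fx -0.03921181278071302 0.0211571013242856 fy 0.001401311415496078 0.05918317146657063
slope [-0.32266699 -0.05586582  0.03914305]
```

View pics/s4.png

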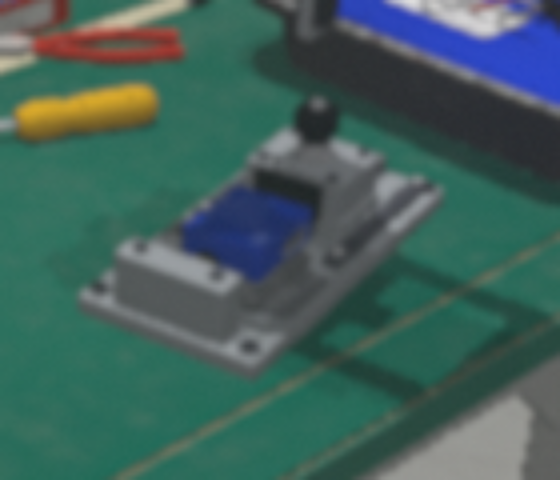

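The driver sits in the nest between the guides, with the slide behind it and the knob up. I'll check flatness while moving above the knob.

>>> apply_moves --rows '[-0.05,-0.01,0.03,0.005,0,0,-0.12,-0.009,0.06,0.008,0,0,-0.12,-0.009,0.09,0.008,0,0,-0.12,-0.009,0.09,0.008,0,0,-0.12,-0.009,0.09,0.008,0,0]'

```text
t: 8.2
tool_pos: [0.4976, 0.0835, 0.1568]
tool_rot: [-1.936, -2.461, 0.018]
contact_force: [-0.0, 0.1, 0.2]
opening: 0.0551
grip_force: 0.0
```

```bash
python3 -c "
from h import *
st();rows((.5033,.0853,.125,103.6))
for n in('scene','top'):
  p,d=ctrl.get_image(n)
  C=cloud(n,d);hsv=cv2.cvtColor(p,cv2.COLOR_BGR2HSV);blue=(hsv[...,0]>100)&(hsv[...,0]<130)&(hsv[...,1]>100)
  P=C[blue&(abs(C[...,0]-.487)<.05)&(abs(C[...,1]-.155)<.05)];w=(P[:,:2]-FC);a,b=w@fx,w@fy
  t=(P[:,2]>.033);print(n,len(P),t.sum(),'fx',np.percentile(a[t],[1,99]),'fy',np.percentile(b[t],[1,99]))
  t&=(abs(a+.001)<.019)&(abs(b-.03)<.022)
  A=np.c_[a[t],b[t],np.ones(t.sum())];print('slope',np.linalg.lstsq(A,P[t][:,2],rcond=None)[0].round(3),np.median(P[t][:,2]))
  if n=='top':
    cv2.imwrite('pics/t5.png',cv2.resize(p[185:270,305:425],None,fx=5,fy=5))
    for c in blobs(blue&(C[...,2]<.06)):
      x,y,ww,h=cv2.boundingRect(c)
      if x>300 and x+ww<420 and y>180 and y<260: print(cv2.minAreaRect((ray('top',c[:,0],.0385)[:,:2]*1000).astype(np.float32)))
"
```

```text
t 8.2 pos [0.4976 0.0835 0.1568] th 103.62 tilt [-0.0149 -0.0029] fix -0.0071 -0.0426 F [-0.   0.1  0.2] op 0.0551 g 0.0 tip 0.0726
[0.0007, 0.0107, 0.0528, -0.0096, -0.0005, 0.0003]
scene 473 352 fx [-0.02533113  0.02059561] fy [0.00220826 0.0589848 ]
slope [0.008 0.001 0.037] 0.03713932520434203
top 491 486 fx [-0.02433983  0.02249309] fy [0.002163   0.05691268]
slope [-0.004  0.007  0.039] 0.03929367802890731
((486.77349853515625, 154.7181854248047), (48.38948059082031, 56.03218460083008), 13.557385444641113)
```

View pics/t5.png

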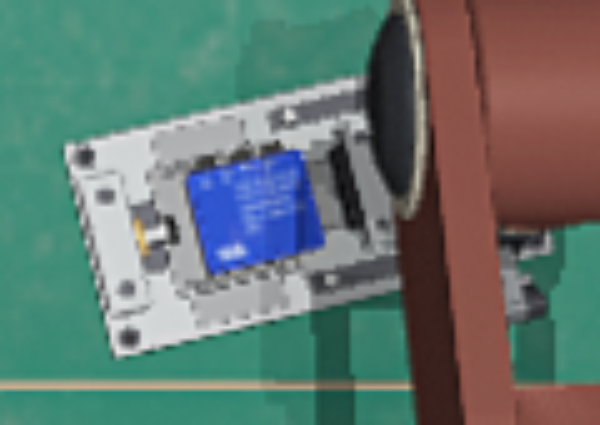

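The driver is flat and square at fixture y ≈ 29 mm, with both guides visible alongside. Next I'll go down over the knob.

>>> apply_moves --rows '[0.001,0.0105,0.0,-0.009,0,0,0.001,0.0105,0.0,-0.009,0,0,0.001,0.0105,0.02,-0.009,0,0,0.001,0.0105,0.04,-0.009,0,0,0.001,0.0105,0.053,-0.009,0,0,0.001,0.0105,0.053,-0.009,0,0,0.001,0.0105,0.053,-0.009,0,0]'

```text
t: 9.0
tool_pos: [0.5037, 0.0853, 0.1253]
tool_rot: [-1.942, -2.469, -0.001]
contact_force: [-1.1, -0.4, -0.6]
opening: 0.0554
grip_force: 0.0
```

```bash
python3 -c "
from h import *
st();rows((.5033,.0853,.125,103.6))"
```

```text
t 9.0 pos [0.5037 0.0853 0.1253] th 103.61 tilt [0.0003 0.0004] fix -0.0007 -0.0422 F [-1.1 -0.4 -0.6] op 0.0554 g 0.0 tip 0.0726
[0.0002, -0.0006, 0.0005, 0.0002, -0.0002, 0.0001]
```

>>> apply_moves --rows '[0,0,0,0,0,0,0,0,0,0,0,0,0,0,0,0,0,0,0,0,0,0,0,0,0,0,0,0,0,0,0,0,0,0,0,0,0,0,0,0,0,0]' --grip 0.2 --grip_force 40

```text
t: 9.7
tool_pos: [0.5045, 0.0853, 0.1266]
tool_rot: [1.941, 2.468, 0.003]
contact_force: [-1.1, 0.7, 5.7]
opening: 0.0234
grip_force: 39.4
```

```bash
python3 -c "
from h import *
st()"
```

```text
t 9.7 pos [0.5045 0.0853 0.1266] th 103.62 tilt [0.0027 0.0004] fix 0.0 -0.0424 F [-1.1  0.7  5.7] op 0.0234 g 39.4 tip 0.0726
```

>>> apply_moves --rows '[0,0,-0.004,0,0,0,0,0,-0.008,0,0,0,0,0,-0.012,0,0,0,0,0,-0.016,0,0,0,0,0,-0.018,0,0,0,0,0,-0.018,0,0,0,0,0,-0.018,0,0,0]'

```text
t: 10.4
tool_pos: [0.5041, 0.0853, 0.1353]
tool_rot: [1.941, 2.467, 0.004]
contact_force: [7.8, 0.1, -9.0]
opening: 0.0232
grip_force: 39.7
```

```bash
python3 -c "
from h import *
st()"
```

```text
t 10.4 pos [0.5041 0.0853 0.1353] th 103.61 tilt [0.0033 0.0006] fix -0.0003 -0.0423 F [ 7.8  0.1 -9. ] op 0.0232 g 39.7 tip 0.0726
```

>>> apply_moves --rows '[0,0.001,-0.001,0,0,0,0,0.001,-0.001,0,0,0,0.004,0.001,-0.001,0,0,0,0.009,0.001,-0.001,0,0,0,0.014,0.001,-0.001,0,0,0,0.019,0.001,-0.001,0,0,0,0.024,0.001,-0.001,0,0,0,0.028,0.001,-0.001,0,0,0,0.031,0.001,-0.001,0,0,0,0.031,0.001,-0.001,0,0,0,0.031,0.001,-0.001,0,0,0]'

```text
t: 11.5
tool_pos: [0.5002, 0.1023, 0.1357]
tool_rot: [1.94, 2.466, -0.001]
contact_force: [6.6, -4.4, -8.8]
opening: 0.0237
grip_force: 39.7
```

```bash
python3 -c "
from h import *
st()
p,d=ctrl.get_image('scene');C=cloud('scene',d);g=p.max(2)
hsv=cv2.cvtColor(p,cv2.COLOR_BGR2HSV);blue=(hsv[...,0]>100)&(hsv[...,0]<130)&(hsv[...,1]>100)
P=C[blue&(C[...,2]>.033)&(C[...,2]<.05)&(abs(C[...,0]-.487)<.06)&(abs(C[...,1]-.155)<.06)];w=(P[:,:2]-FC)
print('drv',np.percentile(w@fx,[1,99]),np.percentile(w@fy,[1,99]))
cv2.imwrite('pics/s6.png',cv2.resize(p[130:270,320:460],None,fx=4,fy=4))
"
```

```text
t 11.5 pos [0.5002 0.1023 0.1357] th 103.62 tilt [ 0.0026 -0.0026] fix -0.0001 -0.0249 F [ 6.6 -4.4 -8.8] op 0.0237 g 39.7 tip 0.0726
drv [-0.02510178  0.02102273] [0.00427097 0.06241774]
```

View pics/s6.png

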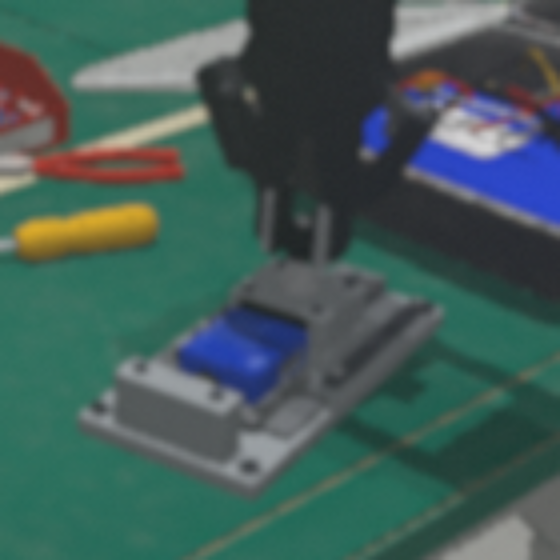

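The slide followed the knob by about 17.4 mm and the jaw has just nudged the driver. I'll lower the pin onto the land and let go.

>>> apply_moves --rows '[0,0,0.002,0,0,0,0,0,0.004,0,0,0,0,0,0.005,0,0,0,0,0,0.005,0,0,0,0,0,0.005,0,0,0]'

```text
t: 12.05
tool_pos: [0.5003, 0.1023, 0.1333]
tool_rot: [1.94, 2.467, -0.001]
contact_force: [4.9, -4.8, -4.5]
opening: 0.0233
grip_force: 39.9
```

>>> apply_moves --rows '[0,0,0,0,0,0,0,0,0,0,0,0,0,0,0,0,0,0,0,0,0,0,0,0,0,0,0,0,0,0]' --grip 0.6

```text
t: 12.55
tool_pos: [0.5002, 0.1036, 0.1344]
tool_rot: [1.942, 2.469, 0.002]
contact_force: [-0.6, -0.2, -1.3]
opening: 0.0512
grip_force: 0.0
```

>>> apply_moves --rows '[0,0,-0.03,0,0,0,0,0,-0.08,0,0,0,0,0,-0.1,0,0,0,0,0,-0.1,0,0,0]'

```text
t: 12.95
tool_pos: [0.5016, 0.1036, 0.1968]
tool_rot: [1.939, 2.465, 0.007]
contact_force: [-0.1, -1.1, -0.4]
opening: 0.0512
grip_force: 0.0
```

```bash
python3 -c "
from h import *
st()
rows((*F(-.001,-.105),.19,103.6),(*F(-.001,-.105),.101,103.6))
p,d=ctrl.get_image('scene');C=cloud('scene',d);g=p.max(2)
R=(C[...,2]>.06)&(C[...,2]<.09)&(abs(C[...,0]-.500)<.03)&(abs(C[...,1]-.103)<.03)
P=C[R];print(len(P),'knob top',np.percentile(P[:,2],[80,90,95,99]),P.mean(0))
R=(C[...,2]>.041)&(C[...,2]<.048)&(abs(C[...,0]-.500)<.05)&(abs(C[...,1]-.103)<.05)
P=C[R];w=P[:,:2]-FC;print('slide fy',np.percentile(w@fy,[2,98]),np.median(P[:,2]))
"
```

```text
t 12.95 pos [0.5016 0.1036 0.1968] th 103.63 tilt [0.0067 0.0007] fix 0.0015 -0.0239 F [-0.1 -1.1 -0.4] op 0.0512 g 0.0 tip 0.0726
[-0.1352, -0.0043, 0.0115, 0.0043, 0.0006, 0.0003]
[-0.135, -0.0053, 0.1598, 0.0043, 0.0006, 0.0003]
112 knob top [0.07866675 0.07931326 0.08034841 0.08094586] [0.49604676 0.10625541 0.07338267]
slide fy [-0.04662329  0.00269734] 0.04251913335799167
```

>>> apply_moves --rows '[-0.06,-0.003,0,0.004,0,0,-0.096,-0.003,0,0.004,0,0,-0.096,-0.003,0,0.004,0,0,-0.096,-0.003,0.05,0.004,0,0,-0.096,-0.003,0.11,0.004,0,0,-0.096,-0.003,0.155,0.004,0,0,-0.096,-0.003,0.16,0.004,0,0,-0.096,-0.003,0.16,0.004,0,0]' --grip 0

```text
t: 13.8
tool_pos: [0.5111, 0.0476, 0.0972]
tool_rot: [-1.939, -2.465, 0.008]
contact_force: [0.2, 0.1, 0.3]
opening: -0.0001
grip_force: 0.0
```

```bash
python3 -c "
from h import *
st()"
```

```text
t 13.8 pos [0.5111 0.0476 0.0972] th 103.64 tilt [-0.0077 -0.0007] fix -0.0024 -0.0806 F [0.2 0.1 0.3] op -0.0001 g 0.0 tip 0.0726
```

>>> apply_moves --rows '[0.008,0.003,-0.004,-0.005,0,0,0.016,0.003,-0.004,-0.005,0,0,0.022,0.003,-0.004,-0.005,0,0,0.025,0.003,-0.004,-0.005,0,0,0.025,0.003,-0.004,-0.005,0,0]'

```text
t: 14.3
tool_pos: [0.5104, 0.0625, 0.1011]
tool_rot: [1.94, 2.468, 0.005]
contact_force: [-0.2, -0.0, 0.3]
opening: -0.0001
grip_force: 0.0
```

>>> apply_moves --rows '[0.001,0,0,0,0,0,0.002,0,0,0,0,0,0.003,0,0,0,0,0,0.003,0,0,0,0,0]'

```text
t: 14.7
tool_pos: [0.5099, 0.0639, 0.1006]
tool_rot: [1.941, 2.468, 0.004]
contact_force: [-0.1, -0.2, -0.3]
opening: 0.0002
grip_force: 0.0
```

```bash
python3 -c "
from h import *
st()"
```

```text
t 14.7 pos [0.5099 0.0639 0.1006] th 103.61 tilt [0.0028 0.0008] fix 0.0002 -0.0645 F [-0.1 -0.2 -0.3] op 0.0002 g 0.0 tip 0.0726
```

>>> apply_moves --rows '[0.001,0,0,0,0,0,0.002,0,0,0,0,0,0.003,0,0,0,0,0,0.003,0,0,0,0,0]'

```text
t: 15.1
tool_pos: [0.5095, 0.0657, 0.1007]
tool_rot: [1.941, 2.468, 0.004]
contact_force: [0.7, -0.1, -0.2]
opening: -0.0001
grip_force: 0.0
```

>>> apply_moves --rows '[0.001,0,0,0,0,0,0.002,0,0,0,0,0,0.002,0,0,0,0,0]'

```text
t: 15.4
tool_pos: [0.5093, 0.0662, 0.1008]
tool_rot: [1.94, 2.467, 0.002]
contact_force: [1.0, -4.7, -0.3]
opening: -0.0002
grip_force: 2.4
```

>>> apply_moves --rows '[0.001,0,0,0,0,0,0.002,0,0,0,0,0,0.002,0,0,0,0,0]'

```text
t: 15.7
tool_pos: [0.5093, 0.0665, 0.1008]
tool_rot: [1.939, 2.466, 0.0]
contact_force: [1.0, -8.1, -0.8]
opening: 0.0
grip_force: 4.4
```

Touching the rear face. The stiffness is about 4 N/mm, so 2 mm steps are safe.

>>> apply_moves --rows '[0.001,0,0,0,0,0,0.002,0,0,0,0,0,0.003,0,0,0,0,0,0.003,0,0,0,0,0]'

```text
t: 16.1
tool_pos: [0.5089, 0.0683, 0.1008]
tool_rot: [1.939, 2.466, 0.0]
contact_force: [1.5, -7.4, -1.0]
opening: -0.0001
grip_force: 4.2
```

>>> apply_moves --rows '[0.001,0,0,0,0,0,0.002,0,0,0,0,0,0.003,0,0,0,0,0,0.003,0,0,0,0,0]'

```text
t: 16.5
tool_pos: [0.5081, 0.0711, 0.1007]
tool_rot: [1.942, 2.467, 0.004]
contact_force: [0.7, -1.4, 0.0]
opening: 0.0003
grip_force: 1.0
```

>>> apply_moves --rows '[0.001,0,0,0,0,0,0.002,0,0,0,0,0,0.002,0,0,0,0,0]'

```text
t: 16.8
tool_pos: [0.5077, 0.0729, 0.1007]
tool_rot: [1.941, 2.468, 0.005]
contact_force: [0.8, -2.3, -0.9]
opening: 0.0
grip_force: 1.0
```

>>> apply_moves --rows '[0.001,0,0,0,0,0,0.002,0,0,0,0,0,0.002,0,0,0,0,0]'

```text
t: 17.1
tool_pos: [0.5076, 0.0733, 0.1007]
tool_rot: [1.94, 2.467, 0.002]
contact_force: [1.2, -6.1, -1.1]
opening: -0.0001
grip_force: 3.0
```

```bash
cat >> h.py <<'E'
def knob():
    p,d=ctrl.get_image('scene');C=cloud('scene',d)
    w=C[...,:2]-FC;a,b=w@fx,w@fy;z=C[...,2]
    g=p.max(2)
    R=(abs(a)<.012)&(b>-.04)&(b<.02)&(z>.05)&(z<.09)&(g<90)
    print('knob',R.sum(),np.percentile(z[R],[50,80,95,99]).round(4),b[R].mean().round(4))
    hsv=cv2.cvtColor(p,cv2.COLOR_BGR2HSV);blue=(hsv[...,0]>100)&(hsv[...,0]<130)&(hsv[...,1]>100)
    k=blue&(z>.033)&(z<.05)&(abs(a)<.03)&(b>-.02)&(b<.09);print('drv fy',np.percentile(b[k],[2,98]).round(4),'fx',np.percentile(a[k],[2,98]).round(4))
    return p
E
python3 -c "
from h import *
st();knob()"
```

```text
t 17.1 pos [0.5076 0.0733 0.1007] th 103.65 tilt [ 0.0035 -0.0008] fix 0.0002 -0.0548 F [ 1.2 -6.1 -1.1] op -0.0001 g 3.0 tip 0.0726
knob 111 [0.0684 0.0726 0.0739 0.075 ] -0.013
drv fy [0.0108 0.0687] fx [-0.0249  0.0199]
```

The knob dropped about 6.4 mm, which suggests the pin has snapped in. I'll confirm with a gentle extra push.

>>> apply_moves --rows '[0.001,0,0,0,0,0,0.002,0,0,0,0,0,0.002,0,0,0,0,0,0.002,0,0,0,0,0]'

```text
t: 17.55
tool_pos: [0.5075, 0.0738, 0.1008]
tool_rot: [1.939, 2.466, 0.001]
contact_force: [2.2, -8.6, -2.6]
opening: 0.0001
grip_force: 4.4
```

>>> apply_moves --rows '[0.001,0,0,0,0,0,0.002,0,0,0,0,0,0.002,0,0,0,0,0,0.002,0,0,0,0,0]'

```text
t: 17.95
tool_pos: [0.5073, 0.0748, 0.1008]
tool_rot: [1.939, 2.466, 0.0]
contact_force: [2.3, -9.9, -1.6]
opening: -0.0001
grip_force: 4.9
```

```bash
python3 -c "
from h import *
st();knob()"
```

```text
t 17.95 pos [0.5073 0.0748 0.1008] th 103.65 tilt [ 0.0041 -0.003 ] fix 0.0003 -0.0533 F [ 2.3 -9.9 -1.6] op -0.0001 g 4.9 tip 0.0726
knob 131 [0.0698 0.0729 0.0784 0.0876] -0.0151
drv fy [0.0128 0.0704] fx [-0.0249  0.0206]
```

>>> apply_moves --rows '[0.001,0,0,0,0,0,0.002,0,0,0,0,0,0.002,0,0,0,0,0,0.002,0,0,0,0,0]'

```text
t: 18.4
tool_pos: [0.5071, 0.0756, 0.1008]
tool_rot: [1.938, 2.465, -0.001]
contact_force: [2.9, -10.9, -2.2]
opening: -0.0001
grip_force: 5.7
```

```bash
python3 -c "
from h import *
st();p=knob();cv2.imwrite('pics/s7.png',cv2.resize(p[150:260,320:440],None,fx=5,fy=5))
d=np.load('pics/scene0.npz')
C=cloud('scene',d['d']);z=C[...,2];w=C[...,:2]-FC;a,b=w@fx,w@fy
R=(abs(a)<.012)&(b>-.06)&(b<-.02)&(z>.05)&(z<.09)&(d['p'].max(2)<90);print('start knob',R.sum(),np.percentile(z[R],[50,80,95,99]))"
```

```text
t 18.4 pos [0.5071 0.0756 0.1008] th 103.67 tilt [ 0.0043 -0.0039] fix 0.0003 -0.0525 F [  2.9 -10.9  -2.2] op -0.0001 g 5.7 tip 0.0726
knob 140 [0.0696 0.0733 0.0825 0.0885] -0.0161
drv fy [0.0133 0.0708] fx [-0.0249  0.0205]
start knob 101 [0.06717264 0.07199747 0.0734217  0.07407278]
```

View pics/s7.png

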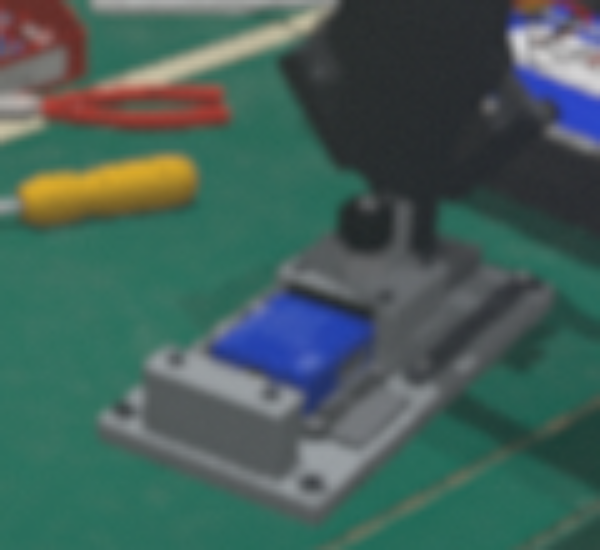

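The slide is closed against the driver. The finger stands right behind the knob, so I'll measure the knob height with the finger excluded.

```bash
cat >> h.py <<'E'
def prof(p,d,lo,hi):
    C=cloud('scene',d);z=C[...,2];w=C[...,:2]-FC;a,b=w@fx,w@fy
    for b0 in np.arange(lo,hi,.004):
        R=(abs(a)<.009)&(b>=b0)&(b<b0+.004)&(z>.03)&(z<.1)
        if R.sum()>3: print(round(b0,3),R.sum(),np.percentile(z[R],[5,50,75,95]).round(4),end=' | ')
    print()
E
python3 -c "
from h import *
f=np.load('pics/scene0.npz');prof(f['p'],f['d'],-.060,-.026)
p,d=ctrl.get_image('scene');np.savez('pics/n.npz',p=p,d=d);prof(p,d,-.036,.004)"
```

```text
-0.052 4 [0.0496 0.0718 0.0723 0.0732] | -0.048 9 [0.0466 0.0719 0.0731 0.0747] | -0.044 11 [0.0502 0.0728 0.0741 0.0748] | -0.04 29 [0.0427 0.0518 0.0709 0.0738] | -0.036 52 [0.0422 0.0566 0.0675 0.0734] | -0.032 32 [0.0422 0.0631 0.0679 0.0705] | -0.028 7 [0.0418 0.0423 0.0429 0.0436] | 
-0.036 12 [0.043  0.0937 0.098  0.0996] | -0.024 5 [0.0461 0.0731 0.0733 0.0733] | -0.02 9 [0.0507 0.0737 0.0741 0.0744] | -0.016 15 [0.0455 0.0722 0.0732 0.0746] | -0.012 49 [0.0427 0.0526 0.0683 0.0732] | -0.008 58 [0.0424 0.0622 0.0675 0.0716] | -0.004 9 [0.0412 0.0419 0.0435 0.0667] | -0.0 8 [0.0415 0.0424 0.0425 0.043 ] |
```

The knob top is at 0.0741 m, the same as at the start, so the pin is fully down. The slide is about 27.5 mm on. I'll back away, recheck and hand in.

>>> apply_moves --rows '[-0.01,0,0,0,0,0,-0.03,0,0,0,0,0,-0.05,0,0,0,0,0,-0.05,0,-0.05,0,0,0,-0.05,0,-0.12,0,0,0,-0.05,0,-0.15,0,0,0,-0.05,0,-0.15,0,0,0,-0.05,0,-0.15,0,0,0]'

```text
t: 19.3
tool_pos: [0.5134, 0.0478, 0.1904]
tool_rot: [1.942, 2.467, 0.004]
contact_force: [0.2, -0.3, -0.4]
opening: -0.0003
grip_force: 0.0
```

```bash
python3 -c "
from h import *
st();p,d=ctrl.get_image('scene');prof(p,d,-.036,.004);knob()
p,d=ctrl.get_image('top');C=cloud('top',d);hsv=cv2.cvtColor(p,cv2.COLOR_BGR2HSV);blue=(hsv[...,0]>100)&(hsv[...,0]<130)&(hsv[...,1]>100)
for c in blobs(blue&(C[...,2]<.06)):
  x,y,w,h=cv2.boundingRect(c)
  if 300<x<420 and 180<y<260: print(cv2.minAreaRect((ray('top',c[:,0],.0385)[:,:2]*1000).astype(np.float32)))
w=C[...,:2]-FC;a,b=w@fx,w@fy
k=blue&(abs(a)<.018)&(b>.015)&(b<.065);A=np.c_[a[k],b[k],np.ones(k.sum())];print('slope',np.linalg.lstsq(A,C[k][:,2],rcond=None)[0])
r=(hsv[...,2]<60)&(abs(a)<.025)&(b>-.03)&(b<.03)&(C[...,2]<.05)&(C[...,2]>.03);print('jaw fy',np.percentile(b[r],[5,50,95]) if r.sum() else None)
k=blue&(abs(a)<.018)&(b>-.02)&(b<.09);print('drv fy',np.percentile(b[k],[0.5,99.5]))
"
```

```text
t 19.3 pos [0.5134 0.0478 0.1904] th 103.6 tilt [0.003  0.0011] fix -0.0002 -0.081 F [ 0.2 -0.3 -0.4] op -0.0003 g 0.0 tip 0.0726
-0.028 4 [0.0698 0.0722 0.0723 0.0726] | -0.02 8 [0.0475 0.0721 0.0728 0.0746] | -0.016 22 [0.0457 0.063  0.0738 0.0744] | -0.012 42 [0.0439 0.0547 0.0708 0.073 ] | -0.008 51 [0.0418 0.062  0.0666 0.0715] | -0.004 13 [0.0416 0.0429 0.0675 0.0718] | -0.0 7 [0.041  0.0422 0.0428 0.0435] | 
knob 103 [0.0673 0.072  0.073  0.0737] -0.0101
drv fy [0.0128 0.0704] fx [-0.0252  0.0206]
((483.8880615234375, 166.80377197265625), (48.30912399291992, 57.1168098449707), 13.64797306060791)
slope [ 0.00764399 -0.0013491   0.03930499]
jaw fy [0.00789711 0.00881451 0.01183996]
drv fy [0.01374123 0.06999406]
```

```bash
python3 -c "
from h import *
print(ctrl.finish_job())"
```

```text
the job is handed in; nothing more can be done
None
```

The job is handed in, with no verdict returned: by camera the driver lies flat and square in the nest against the pusher, the slide stands about 27 mm on with the knob back at its starting height (so the pin should be fully home), and my push stayed near 11 N.

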